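# Line up the turned parts by height on the inspection rail

### The arm

A 7-joint arm with a two-finger parallel gripper is mounted at the origin on the work surface. World frame = base frame: x ahead of the robot, y to its left, z up, the work surface at z = 0. Lengths are in m, angles in rad, forces in N, time in s.
With the tool pointing down it reaches from about 0.425 to 0.825 m from the base axis. Payload 3.6 kg.
Tool frame: the origin (TCP) lies midway between the tips of the shut fingers; the grasp point (between the pads) lies manip.tcp_to_grasp behind it (manip.tcp_to_grasp is the distance from the TCP to the grasp point, in m); y points along the fingers, x is the direction in which the jaws open and shut, and the axes are right-handed (so a half turn about y gives the same grasp; the last joint's range is limited). The gripper opens to 93 mm and grips with 3 to 60 N. Pads are 15 mm wide; open, the fingers measure 128 mm over their backs; the gripper's body (75 mm by 188 mm) begins 65 mm behind the grasp point.
Start: joints at [-1.292, 0.615, -0.013, 1.423, 0.008, 1.103, -0.04], TCP at [0.195, 0.62, 0.219] pointing down, gripper open.
Joint ranges: [-3.12, 3.12], [-0.3, 2.06], [-1.34, 1.32], [0.26, 2.42], [-1.36, 4.5], [0.01, 1.98], [-2.84, 2.84]. Speed limits (rad/s): [2.79, 2.79, 3.14, 3.14, 3.14, 3.14, 3.14].

### API

Orientations are given as a 3x3 rotation matrix whose columns are the frame's x, y, z axes.
In Python, from station import manip, vision gives the robot as it stands. The module is installed in compiled form; this text tells all that it offers.
- The arm moves only by the tool servo_tool, never from a script. Its argument "plan" is a list of rows, each an object with "linear": the shift along the tool's x, y, z in m, a list of three; "twist": the turn about the tool's y in rad; "grip": the finger opening in m, from 0 to 0.093. A call has 1 to 10 rows; each row is the pose to reach, as a shift and turn from the pose measured when the call began, along the tool's axes at that moment; what a row does not reach only later rows make up. A row lasts 1/10 s, in which the tool goes at most 50 mm and 8.59 degrees, less where a joint would pass 70% of its speed; a pose out of reach is approached as far as the arm can. A call with a gripper value outside its range is refused whole. The fingers move at their own pace and stop on an object; "force" is the grip in N (left out, the last holds). Time passes only in rows, so rows that repeat a pose let the fingers close. It gives the time, the measured TCP pose, the force and the opening at its end, in the units of the state.
- manip.sense(): the state, without advancing time (a new reading comes with each control period).
- vision.snapshot(name): name is "side" or "top"; returns (picture, depth): 420x560x3 uint8, blue, green, red; 420x560 float32, m along the optical axis (not along the pixel's ray), 0 where there is no reading.
- vision.calibration(name): a dict with "camera_matrix" (3x3 intrinsics, pixels), "dist_coeffs" ([k1, k2, p1, p2, k3] as OpenCV has them; the pictures are not rectified), "position" and "attitude" of the camera in the world. Camera axes: x right, y down, z forward; pixel columns grow to the right and rows downward; lengths in m; the calibration is good to about 2 mm. A picture is of the moment at which its call begins. calibration takes no time and is no camera call.
- manip.hand_in(): hands the job in, once; it reports no verdict.
Trained networks look in the newest picture that a camera, given by its name, has taken for a name from the list of things; names that differ only in an ending like _2 or _b are one class to them, and where a whole thing is asked for, a point or a joint stands for the part that bears it (a point fixed in the world has none). Each returns a list of dicts, best first, with "score" (0 to 1); they miss things now and then, are a little off and sometimes report something else, mostly with a low value. They report only what shows in the picture. A call takes as long as a camera call.
- vision.outline_of(label, camera): "region" (420x560 bool, what is visible of it) and "pixel" ([row, column] in pixels, amid what is visible of it).
The state is a dict: "time_s": time; "joints": joint angles; "dq": joint speeds; "joint_torque": joint torques, N m; "eef_pos": TCP position; "ee_rot": TCP orientation; "ft_force": force on the tool from outside, world axes, zero at the start; "moment": the same for the moment, N m; "width": opening from 0.0 (shut) to 1.0 (fully open).
Only numpy, scipy, OpenCV 4.12 (cv2) and the standard library are available. Lean on these libraries where they do the work, as an engineer would, in place of code of your own. Each camera call takes 0.05 s, during which the arm holds its last target. There are 200 camera calls.

### The job

Line up the four turned steel parts on the inspection rail in order of height: the shortest on the seat next to the upright stop, then taller and taller, the tallest on the seat farthest from it. The long pin must be lifted straight up out of its drilled block. Stand each part upright in the middle of its own seat disc, tip none of them over on the way, and let go of them all.

Things in the scene. Friction and masses are not known exactly. Their poses are not given: they have to be found in the camera images.
- bush: Flanged bush, the shortest part, 40 mm high: flange 48 mm across and 6 mm thick at the bottom, then a plain cylinder 32 mm across up to the top, with a dark spot (bore) in the top face. Stands on the table. Bare steel; round about its own z axis, which points up; origin at the centre of its underside. 
- spacer: Stepped spacer, second shortest, 60 mm high: 38 mm across for the lower 38 mm, 22 mm across from there to its flat top. Stands on the table. Bare steel; round about its own z axis, which points up; origin at the centre of its underside. 
- centre: Lathe centre, second tallest, 80 mm high: plain cylinder 32 mm across for the lower 50 mm, then a cone up to a point. Stands on the table, point up. Bare steel; round about its own z axis, which points up; origin at the centre of its underside. 
- pin: Long straight pin, the tallest part, 125 mm long and 24 mm across all the way. It starts upright in the drilled block, 75 mm deep in a hole 26 mm wide; its upper 50 mm stand out above the block. Bare steel; round about its own z axis, which points up; origin at the centre of its underside. 
- block: Drilled aluminium block, 64 x 64 mm and 80 mm high, fixed to the table, that holds the pin in a blind upright hole in its middle. Origin at the centre of its underside, z up.
- seat_a: One of four identical seats: flat dark round disc, 50 mm across, flush with the rail's top, with a small white dot at its centre. Origin at its centre, on the surface that parts stand on, 12 mm above the table; z up, y along the rail. Which seat lies where along the rail changes from start to start.
- seat_b: One of four identical seats: flat dark round disc, 50 mm across, flush with the rail's top, with a small white dot at its centre. Origin at its centre, on the surface that parts stand on, 12 mm above the table; z up, y along the rail. Which seat lies where along the rail changes from start to start.
- seat_c: One of four identical seats: flat dark round disc, 50 mm across, flush with the rail's top, with a small white dot at its centre. Origin at its centre, on the surface that parts stand on, 12 mm above the table; z up, y along the rail. Which seat lies where along the rail changes from start to start.
- seat_d: One of four identical seats: flat dark round disc, 50 mm across, flush with the rail's top, with a small white dot at its centre. Origin at its centre, on the surface that parts stand on, 12 mm above the table; z up, y along the rail. Which seat lies where along the rail changes from start to start.
- stop: Upright dark steel stop, 56 x 14 mm and 40 mm high, on one end (either) of the rail; the other end has only a 6 mm low pale cap. The rail is a fixed aluminium bar, 378 mm long, 60 wide, 12 high, lying roughly left to right. Origin at the centre of the stop's foot, on the rail's top; y along the rail. The seat centres lie 65, 143, 221 and 299 mm from it along the rail.

How it is judged:
By the outcome, as a careful person would: the job done as asked, in the order asked, and still so for the second after the job is handed in, with the robot touching nothing.
It also fails if it takes over 109 s, if anything falls off the work surface, if the arm or the gripper's body presses on something with over 40 N, if the wrist force passes 120 N, or if a joint passes its speed limit or range.

## Working session

There is one attempt and no reset: what is moved stays moved. The work goes in short steps, Python scripts to look and compute and a tool call to move; the robot and the scene stay as the last step left them, time stands still between calls to the robot, and variables do not carry over. Pictures are saved under pics/ and viewed, about 12 in all and at most 16, crops included, and the job is handed in when it is done.

Besides the shell and the picture viewer there is one more tool, called after "Emit:" as name([rows], argument=value, ...), one row to a line, values as JSON. servo_tool: Moves the arm, as the interface text tells. Its arguments: {"type":"object","properties":{"plan":{"type":"array"},"force":{"type":"number"}},"required":["plan"]}

```bash
mkdir -p pics
cat > h.py <<'E'
import numpy as np, cv2
from station import manip, vision
def cal(n):
    c=vision.calibration(n); return np.array(c["camera_matrix"],float),np.array(c["dist_coeffs"],float),np.array(c["position"],float),np.array(c["attitude"],float)
def world(n,px,depth):
    "px Nx2 (col,row), depth N -> world Nx3"
    K,d,p,R=cal(n)
    u=cv2.undistortPoints(np.asarray(px,float).reshape(-1,1,2),K,d).reshape(-1,2)
    return (np.c_[u,np.ones(len(u))]*np.asarray(depth).reshape(-1,1))@R.T+p
def cloud(n,depth,region):
    r,c=np.nonzero(region&(depth>0)); return world(n,np.c_[c,r],depth[r,c])
E
python3 - <<'E'
from h import *
print(manip.tcp_to_grasp, {k:np.round(v,3).tolist() for k,v in manip.sense().items()})
for n in("side","top"):
    im,de=vision.snapshot(n); cv2.imwrite(f"pics/{n}0.png",im); np.save(f"{n}0.npy",de)
    K,d,p,R=cal(n); print(n,p,R.round(2).tolist(),K[0,0],d)
    for l in("bush","spacer","centre","pin","block","seat_a","stop"):
        for o in vision.outline_of(l,n)[:5]:
            P=cloud(n,de,o["region"])
            if len(P): print(l,round(o["score"],2),np.round(o["pixel"]),np.median(P,0).round(3),P.min(0).round(3),P.max(0).round(3))
E
```

```text
0.0188 {'time_s': 0.0, 'joints': [-1.293, 0.616, -0.013, 1.425, 0.008, 1.103, -0.04], 'dq': [0.0, -0.0, -0.001, -0.0, -0.002, -0.002, 0.001], 'joint_torque': [0.0, -45.894, 0.209, -16.574, -0.061, 0.02, 0.0], 'eef_pos': [0.195, 0.619, 0.217], 'ee_rot': [[0.3, -0.001, -0.954], [0.954, -0.002, 0.3], [-0.003, -1.0, -0.0]], 'ft_force': [-0.326, 1.858, 0.479], 'moment': [-0.003, -0.002, 0.001], 'width': 1.002}
side [ 0.34572858 -0.63932572  0.76320539] [[0.95, -0.21, 0.22], [-0.3, -0.68, 0.67], [0.01, -0.7, -0.71]] 524.8204276924699 [-0.10549087  0.          0.          0.          0.        ]
bush 0.65 [267. 258.] [ 0.491 -0.078  0.02 ] [ 0.47  -0.093 -0.003] [ 0.519 -0.023  0.044]
spacer 0.61 [139. 213.] [0.485 0.29  0.036] [ 0.469  0.279 -0.   ] [0.502 0.316 0.063]
centre 0.65 [211. 213.] [0.441 0.071 0.039] [ 0.425  0.062 -0.003] [0.466 0.162 0.08 ]
centre 0.44 [267. 260.] [ 0.491 -0.079  0.019] [ 0.47  -0.094 -0.003] [ 0.519 -0.044  0.044]
pin 0.7 [334. 292.] [ 0.481 -0.272  0.117] [ 0.472 -0.277  0.073] [ 0.495 -0.254  0.133]
block 0.59 [276. 363.] [ 0.672 -0.138  0.013] [ 0.647 -0.
[... 932 characters left out ...]
166. 307.] [ 0.661 -0.061  0.012] [ 0.637 -0.081  0.005] [ 0.683 -0.038  0.019]
pin 0.64 [236. 408.] [ 0.48  -0.259  0.127] [ 0.47  -0.274  0.078] [ 0.494 -0.251  0.134]
block 0.85 [242. 402.] [ 0.476 -0.251  0.078] [ 0.449 -0.295 -0.   ] [ 0.516 -0.229  0.087]
seat_a 0.66 [166. 275.] [0.653 0.017 0.012] [ 0.628 -0.006  0.006] [0.679 0.04  0.019]
seat_a 0.64 [168. 242.] [0.645 0.095 0.011] [0.621 0.07  0.006] [0.67  0.12  0.019]
seat_a 0.63 [162. 305.] [ 0.663 -0.06   0.012] [ 0.637 -0.081  0.005] [ 0.687 -0.038  0.019]
seat_a 0.54 [161. 344.] [ 0.671 -0.139  0.011] [ 0.647 -0.162  0.005] [ 0.698 -0.116  0.017]
stop 0.74 [173. 211.] [0.634 0.157 0.05 ] [0.609 0.149 0.01 ] [0.666 0.168 0.057]
```

View pics/side0.png

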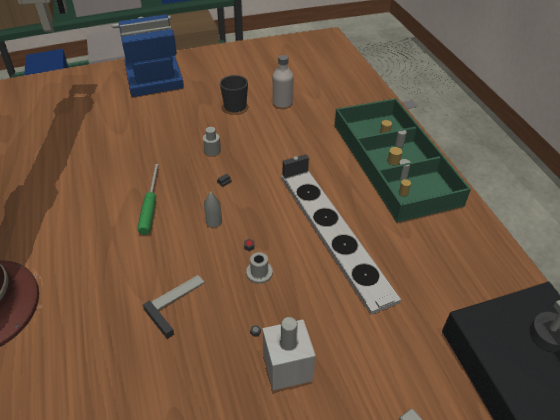

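View pics/top0.png

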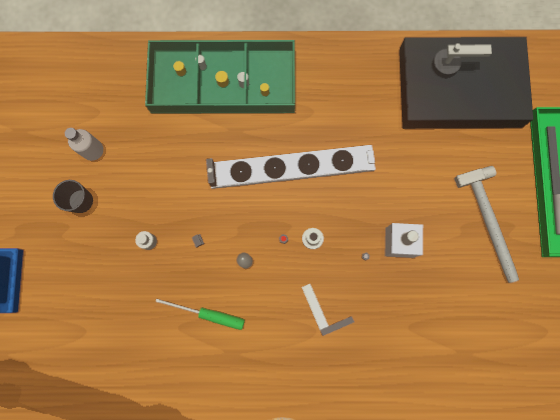

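Side picture: spacer (139,213), centre (211,213), bush (267,259), pin/block (334,290), stop at (166,297), so it is the +y end; the four seats run from (194,311) to (273,365). The top view agrees. The "pin" at (166,307) and "block" at (276,363) are seats, i.e. false hits.

```bash
cat >> h.py <<'E'
from scipy.optimize import least_squares
def near(n,de,xy,r,z0,z1):
    P=cloud(n,de,np.ones(de.shape,bool)); return P[(np.hypot(*(P[:,:2]-xy).T)<r)&(P[:,2]>z0)&(P[:,2]<z1)]
def fit(n,de,xy,rad,z0,z1):
    "vertical cylinder of known radius to side points"
    P=near(n,de,np.array(xy),rad+.012,z0,z1)
    if len(P)<8: return None,len(P)
    s=least_squares(lambda c:np.hypot(*(P[:,:2]-c).T)-rad,xy,loss="soft_l1",f_scale=.002)
    return s.x.round(4),len(P)
def go(x,y,z,head):
    s=manip.sense(); R=np.array(s["ee_rot"]); d=R.T@(np.array([x,y,z])-s["eef_pos"])
    h=np.arctan2(R[1,0],R[0,0]); print("linear",d.round(4).tolist(),"twist",round(h-head,3),"pos",np.round(s["eef_pos"],4),"R",R.round(3).tolist(),"F",np.round(s["ft_force"],1),"w",round(s["width"]*.093,4))
E
python3 - <<'E'
from h import *
for n in("side","top"):
    de=np.load(n+"0.npy")
    for nm,xy,rad,a,b,h in(("bush",(.49,-.067),.016,.010,.034,.040),("spacer",(.485,.296),.019,.004,.034,.060),("spacerT",(.485,.296),.011,.042,.056,.060),("centre",(.44,.079),.016,.006,.048,.080),("pin",(.48,-.262),.012,.086,.124,.130)):
        T=near(n,de,np.array(xy),.03,h-.004,h+.006)
        print(n,nm,fit(n,de,xy,rad,a,b),"top",T.mean(0).round(4) if len(T) else 0,len(T))
    S=[]
    for o in vision.outline_of("seat_a",n)[:4]:
        P=cloud(n,de,o["region"]); c,_=cv2.minEnclosingCircle((P[:,:2]*1000).astype(np.float32)); S.append(c); print(np.round(c,1),P.mean(0).round(4))
go(.485,.296,.13,.11)
E
```

```text
side bush (array([ 0.4939, -0.0687]), 139) top [ 0.4928 -0.0708  0.0393] 214
side spacer (array([0.4875, 0.302 ]), 174) top [0.4867 0.3002 0.0596] 59
side spacerT (array([0.4873, 0.3018]), 52) top [0.4867 0.3002 0.0596] 59
side centre (array([0.4424, 0.0817]), 249) top [0.4423 0.0805 0.0781] 11
side pin (array([ 0.4836, -0.2635]), 223) top [ 0.483  -0.2653  0.1293] 206
[ 670.9 -137.9] [ 0.6716 -0.1381  0.0128]
[647.2  94.6] [0.6468 0.0935 0.0119]
[656.8  16.1] [0.6556 0.0153 0.0121]
[662.2 -62. ] [ 0.6624 -0.062   0.0121]
top bush (array([ 0.4919, -0.0695]), 17) top [ 0.4915 -0.0683  0.0393] 145
top spacer (array([0.486 , 0.3022]), 77) top [0.4858 0.301  0.0591] 82
top spacerT (array([0.486, 0.302]), 16) top [0.4858 0.301  0.0591] 82
top centre (array([0.4412, 0.0822]), 27) top [0.4402 0.0816 0.0775] 7
top pin (array([ 0.4826, -0.2637]), 56) top [ 0.4821 -0.2625  0.1293] 96
[653.4  17.3] [0.653  0.0172 0.0117]
[644.2  94.9] [0.6447 0.0948 0.0116]
[662.  -61.4] [ 0.6623 -0.0599  0.0115]
[ 672.3 -138.4] [ 0.671  -0.1385  0.0112]
linear [-0.2221, 0.0886, -0.3738] twist 1.156 pos [0.195  0.62   0.2187] R [[0.3, -0.0, -0.954], [0.954, 0.0, 0.3], [0.0, -1.0, 0.0]] F [-0.5  0.3 -0.2] w 0.093
```

Emit:
servo_tool([
  {"linear": [-0.04,0.01,-0.07],"twist": 0.14,"grip": 0.06},
  {"linear": [-0.06,0.02,-0.11],"twist": 0.29,"grip": 0.06},
  {"linear": [-0.085,0.03,-0.15],"twist": 0.43,"grip": 0.06},
  {"linear": [-0.11,0.04,-0.19],"twist": 0.58,"grip": 0.06},
  {"linear": [-0.135,0.05,-0.23],"twist": 0.72,"grip": 0.06},
  {"linear": [-0.16,0.06,-0.27],"twist": 0.87,"grip": 0.06},
  {"linear": [-0.18,0.07,-0.31],"twist": 1.01,"grip": 0.06},
  {"linear": [-0.2,0.08,-0.345],"twist": 1.156,"grip": 0.06},
  {"linear": [-0.217,0.089,-0.374],"twist": 1.156,"grip": 0.06},
  {"linear": [-0.217,0.089,-0.374],"twist": 1.156,"grip": 0.06},
])

```text
time_s: 1.9
eef_pos: [0.4914, 0.2928, 0.1289]
ee_rot: [[0.995, 0.002, -0.098], [0.098, -0.006, 0.995], [0.002, -1.0, -0.006]]
ft_force: [-0.7, -0.4, 0.1]
width: 0.641
```

```bash
python3 -c "
from h import *
go(.4867,.301,.009,.11)"
```

```text
linear [-0.0041, 0.1198, 0.0094] twist -0.012 pos [0.4914 0.2928 0.1289] R [[0.995, 0.002, -0.098], [0.098, -0.006, 0.995], [0.002, -1.0, -0.006]] F [-0.7 -0.4  0.1] w 0.0596
```

Emit:
servo_tool([
  {"linear": [-0.004,0.0,0.009],"twist": -0.012,"grip": 0.06},
  {"linear": [-0.004,0.02,0.009],"twist": -0.012,"grip": 0.06},
  {"linear": [-0.004,0.04,0.009],"twist": -0.012,"grip": 0.06},
  {"linear": [-0.004,0.06,0.009],"twist": -0.012,"grip": 0.06},
  {"linear": [-0.004,0.08,0.009],"twist": -0.012,"grip": 0.06},
  {"linear": [-0.004,0.1,0.009],"twist": -0.012,"grip": 0.06},
  {"linear": [-0.004,0.11,0.009],"twist": -0.012,"grip": 0.06},
  {"linear": [-0.004,0.12,0.009],"twist": -0.012,"grip": 0.06},
  {"linear": [-0.004,0.12,0.009],"twist": -0.012,"grip": 0.06},
])

```text
time_s: 2.8
eef_pos: [0.4858, 0.3014, 0.008]
ee_rot: [[0.994, 0.001, -0.111], [0.111, -0.006, 0.994], [0.0, -1.0, -0.006]]
ft_force: [-0.6, -0.5, 0.5]
width: 0.644
```

Run:
```python
from h import *
go(.4867,.301,.009,.11)
im,de=vision.snapshot("side"); cv2.imwrite("pics/s1.png",cv2.resize(im[60:220,110:320],None,fx=3,fy=3))
print(fit("side",de,(.487,.301),.019,.004,.034), fit("side",de,(.487,.301),.011,.042,.056))
```

```text
linear [0.0009, -0.001, -0.0005] twist 0.001 pos [0.4858 0.3014 0.008 ] R [[0.994, 0.001, -0.111], [0.111, -0.006, 0.994], [0.0, -1.0, -0.006]] F [-0.6 -0.5  0.5] w 0.0599
(array([0.4881, 0.302 ]), 199) (array([0.487 , 0.3018]), 49)
```

View pics/s1.png

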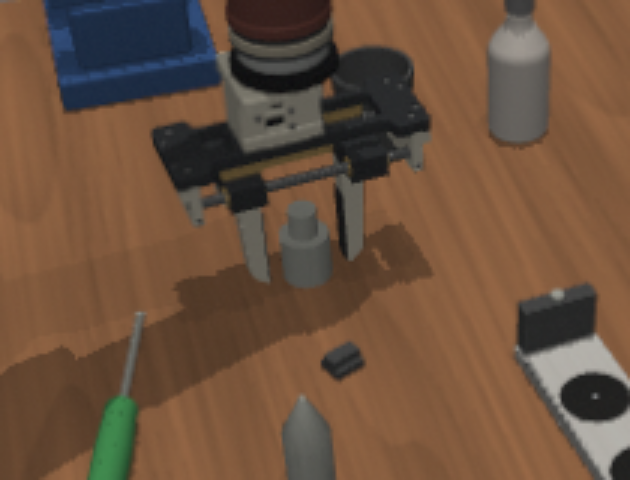

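The fingers straddle the spacer (crop 305,245), one each side. Closing.

Emit:
servo_tool([
  {"linear": [0.001,0,0],"twist": 0,"grip": 0.045},
  {"linear": [0.001,0,0],"twist": 0,"grip": 0.03},
  {"linear": [0.001,0,0],"twist": 0,"grip": 0.03},
  {"linear": [0.001,0,0],"twist": 0,"grip": 0.03},
  {"linear": [0.001,0,0],"twist": 0,"grip": 0.03},
  {"linear": [0.001,0,0],"twist": 0,"grip": 0.03},
  {"linear": [0.001,0,0],"twist": 0,"grip": 0.03},
], force=30)

```text
time_s: 3.55
eef_pos: [0.4873, 0.3015, 0.0093]
ee_rot: [[0.994, 0.002, -0.111], [0.111, -0.005, 0.994], [0.001, -1.0, -0.005]]
ft_force: [-2.3, -0.1, 5.7]
width: 0.407
```

Emit:
servo_tool([
  {"linear": [0,-0.005,0],"twist": 0,"grip": 0.03},
  {"linear": [0,-0.015,0],"twist": 0,"grip": 0.03},
  {"linear": [0,-0.03,0],"twist": 0,"grip": 0.03},
  {"linear": [0,-0.05,0],"twist": 0,"grip": 0.03},
  {"linear": [0,-0.07,0],"twist": 0,"grip": 0.03},
  {"linear": [0,-0.09,0],"twist": 0,"grip": 0.03},
  {"linear": [0,-0.1,0],"twist": 0,"grip": 0.03},
  {"linear": [0,-0.1,0],"twist": 0,"grip": 0.03},
])

```text
time_s: 4.35
eef_pos: [0.488, 0.3024, 0.1107]
ee_rot: [[0.994, 0.004, -0.111], [0.111, -0.004, 0.994], [0.004, -1.0, -0.004]]
ft_force: [-0.3, -0.0, -3.3]
width: 0.402
```

Run:
```python
from h import *
go(.654,.016,.10,.11)
im,de=vision.snapshot("side")
z=manip.sense()["eef_pos"][2]-.008
p=manip.sense()["eef_pos"][:2]
print(fit("side",de,p,.011,z+.042,z+.056),fit("side",de,p,.019,z+.004,z+.034))
```

```text
linear [0.1333, 0.0125, -0.303] twist 0.001 pos [0.488  0.3024 0.1107] R [[0.994, 0.004, -0.111], [0.111, -0.004, 0.994], [0.004, -1.0, -0.004]] F [-0.3 -0.  -3.3] w 0.0374
(array([0.4892, 0.3033]), 84) (array([0.4881, 0.3027]), 288)
```

Emit:
servo_tool([
  {"linear": [0.008,0,-0.018],"twist": 0,"grip": 0.03},
  {"linear": [0.022,0,-0.05],"twist": 0,"grip": 0.03},
  {"linear": [0.038,0,-0.087],"twist": 0,"grip": 0.03},
  {"linear": [0.055,0,-0.125],"twist": 0,"grip": 0.03},
  {"linear": [0.072,0,-0.163],"twist": 0,"grip": 0.03},
  {"linear": [0.088,0,-0.2],"twist": 0,"grip": 0.03},
  {"linear": [0.104,0,-0.237],"twist": 0,"grip": 0.03},
  {"linear": [0.12,0,-0.27],"twist": 0,"grip": 0.03},
  {"linear": [0.129,0,-0.292],"twist": 0,"grip": 0.03},
  {"linear": [0.133,0,-0.303],"twist": 0,"grip": 0.03},
])

```text
time_s: 5.4
eef_pos: [0.6526, 0.0114, 0.1094]
ee_rot: [[0.994, -0.0, -0.106], [0.106, -0.008, 0.994], [-0.001, -1.0, -0.008]]
ft_force: [-0.1, 0.4, -4.2]
width: 0.402
```

Run:
```python
from h import *
go(.654,.016,.06,.11)
```

```text
linear [0.0019, 0.0494, 0.0048] twist -0.004 pos [0.6526 0.0114 0.1094] R [[0.994, -0.0, -0.106], [0.106, -0.008, 0.994], [-0.001, -1.0, -0.008]] F [-0.1  0.4 -4.2] w 0.0374
```

Lower to ~40 mm above the seat, then check.

Emit:
servo_tool([
  {"linear": [0.002,0.01,0.005],"twist": -0.004,"grip": 0.03},
  {"linear": [0.002,0.025,0.005],"twist": -0.004,"grip": 0.03},
  {"linear": [0.002,0.04,0.005],"twist": -0.004,"grip": 0.03},
  {"linear": [0.002,0.055,0.005],"twist": -0.004,"grip": 0.03},
  {"linear": [0.002,0.063,0.005],"twist": -0.004,"grip": 0.03},
  {"linear": [0.002,0.066,0.005],"twist": -0.004,"grip": 0.03},
  {"linear": [0.002,0.066,0.005],"twist": -0.004,"grip": 0.03},
])

```text
time_s: 6.1
eef_pos: [0.6539, 0.0162, 0.0429]
ee_rot: [[0.994, -0.001, -0.11], [0.11, -0.008, 0.994], [-0.002, -1.0, -0.008]]
ft_force: [-0.0, -0.6, -3.6]
width: 0.408
```

Run:
```python
from h import *
go(.654,.016,.0213,.11)
im,de=vision.snapshot("side"); cv2.imwrite("pics/s2.png",cv2.resize(im[140:290,230:430],None,fx=3.5,fy=3.5))
p=manip.sense()["eef_pos"]; z=p[2]-.009
print(fit("side",de,p[:2],.011,z+.042,z+.056),fit("side",de,p[:2],.019,z+.004,z+.034))
```

```text
linear [0.0002, 0.0216, -0.0001] twist 0.001 pos [0.6539 0.0162 0.0429] R [[0.994, -0.001, -0.11], [0.11, -0.008, 0.994], [-0.002, -1.0, -0.008]] F [-0.  -0.6 -3.6] w 0.038
(array([0.6584, 0.0152]), 97) (array([0.6554, 0.0158]), 281)
```

View pics/s2.png

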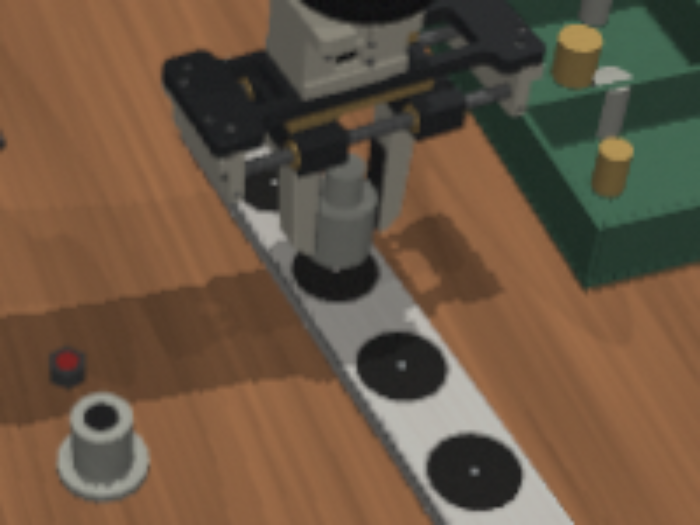

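Emit:
servo_tool([
  {"linear": [0,0.006,0],"twist": 0,"grip": 0.03},
  {"linear": [0,0.012,0],"twist": 0,"grip": 0.03},
  {"linear": [0,0.016,0],"twist": 0,"grip": 0.03},
  {"linear": [0,0.019,0],"twist": 0,"grip": 0.03},
  {"linear": [0,0.021,0],"twist": 0,"grip": 0.03},
  {"linear": [0,0.022,0],"twist": 0,"grip": 0.03},
  {"linear": [0,0.022,0],"twist": 0,"grip": 0.03},
  {"linear": [0,0.022,0],"twist": 0,"grip": 0.03},
])

```text
time_s: 6.95
eef_pos: [0.6546, 0.0159, 0.0218]
ee_rot: [[0.994, 0.001, -0.11], [0.11, -0.008, 0.994], [0.0, -1.0, -0.008]]
ft_force: [0.3, 0.6, -3.9]
width: 0.409
```

Emit:
servo_tool([
  {"linear": [0,0.001,0],"twist": 0,"grip": 0.03},
  {"linear": [0,0.0015,0],"twist": 0,"grip": 0.03},
  {"linear": [0,0.0015,0],"twist": 0,"grip": 0.03},
])

```text
time_s: 7.25
eef_pos: [0.6548, 0.0158, 0.0214]
ee_rot: [[0.994, 0.001, -0.11], [0.11, -0.008, 0.994], [0.001, -1.0, -0.008]]
ft_force: [-2.9, 0.1, 4.7]
width: 0.401
```

Contact (force flipped to +4.7 N). Release and rise.

Emit:
servo_tool([
  {"linear": [0,0,0],"twist": 0,"grip": 0.042},
  {"linear": [0,0,0],"twist": 0,"grip": 0.05},
  {"linear": [0,0,0],"twist": 0,"grip": 0.06},
  {"linear": [0,0,0],"twist": 0,"grip": 0.06},
  {"linear": [0,0,0],"twist": 0,"grip": 0.06},
  {"linear": [0,-0.02,0],"twist": 0,"grip": 0.06},
  {"linear": [0,-0.05,0],"twist": 0,"grip": 0.06},
  {"linear": [0,-0.09,0],"twist": 0,"grip": 0.06},
  {"linear": [0,-0.12,0],"twist": 0,"grip": 0.06},
  {"linear": [0,-0.12,0],"twist": 0,"grip": 0.06},
])

```text
time_s: 8.25
eef_pos: [0.6581, 0.0165, 0.1468]
ee_rot: [[0.994, 0.012, -0.11], [0.11, -0.007, 0.994], [0.011, -1.0, -0.009]]
ft_force: [1.0, 0.6, 1.1]
width: 0.648
```

Run:
```python
from h import *
go(.492,-.069,.09,.11)
im,de=vision.snapshot("side")
p=(.655,.016)
print(fit("side",de,p,.011,.054,.068),fit("side",de,p,.019,.016,.046))
```

```text
linear [-0.1752, 0.0553, -0.0662] twist 0.0 pos [0.6581 0.0165 0.1468] R [[0.994, 0.012, -0.11], [0.11, -0.007, 0.994], [0.011, -1.0, -0.009]] F [1.  0.6 1.1] w 0.0603
(array([0.6556, 0.0158]), 60) (array([0.6557, 0.0161]), 203)
```

Emit:
servo_tool([
  {"linear": [-0.03,0,-0.011],"twist": 0,"grip": 0.06},
  {"linear": [-0.065,0,-0.025],"twist": 0,"grip": 0.06},
  {"linear": [-0.1,0.01,-0.038],"twist": 0,"grip": 0.06},
  {"linear": [-0.135,0.025,-0.051],"twist": 0,"grip": 0.06},
  {"linear": [-0.16,0.04,-0.06],"twist": 0,"grip": 0.06},
  {"linear": [-0.172,0.05,-0.065],"twist": 0,"grip": 0.06},
  {"linear": [-0.175,0.055,-0.066],"twist": 0,"grip": 0.06},
  {"linear": [-0.175,0.055,-0.066],"twist": 0,"grip": 0.06},
])

```text
time_s: 9.1
eef_pos: [0.4892, -0.0685, 0.0873]
ee_rot: [[0.994, 0.005, -0.11], [0.11, -0.007, 0.994], [0.004, -1.0, -0.008]]
ft_force: [0.1, 0.6, -0.1]
width: 0.641
```

Run:
```python
from h import *
go(.492,-.069,.012,.11)
```

```text
linear [0.0024, 0.0753, -0.0002] twist -0.0 pos [ 0.4892 -0.0685  0.0873] R [[0.994, 0.005, -0.11], [0.11, -0.007, 0.994], [0.004, -1.0, -0.008]] F [ 0.1  0.6 -0.1] w 0.0596
```

Emit:
servo_tool([
  {"linear": [0.003,0.015,0],"twist": 0,"grip": 0.06},
  {"linear": [0.003,0.035,0],"twist": 0,"grip": 0.06},
  {"linear": [0.003,0.05,0],"twist": 0,"grip": 0.06},
  {"linear": [0.003,0.062,0],"twist": 0,"grip": 0.06},
  {"linear": [0.003,0.07,0],"twist": 0,"grip": 0.06},
  {"linear": [0.003,0.074,0],"twist": 0,"grip": 0.06},
  {"linear": [0.003,0.074,0],"twist": 0,"grip": 0.06},
])

```text
time_s: 9.8
eef_pos: [0.4926, -0.0686, 0.013]
ee_rot: [[0.994, 0.004, -0.11], [0.11, -0.007, 0.994], [0.003, -1.0, -0.007]]
ft_force: [0.2, -0.0, 1.0]
width: 0.644
```

Emit:
servo_tool([
  {"linear": [0.0,0,0],"twist": 0,"grip": 0.045},
  {"linear": [0.0,0,0],"twist": 0,"grip": 0.035},
  {"linear": [0.0,0,0],"twist": 0,"grip": 0.024},
  {"linear": [0.0,0,0],"twist": 0,"grip": 0.024},
  {"linear": [0.0,0,0],"twist": 0,"grip": 0.024},
  {"linear": [0.0,0,0],"twist": 0,"grip": 0.024},
  {"linear": [0.0,0,0],"twist": 0,"grip": 0.024},
], force=30)

```text
time_s: 10.5
eef_pos: [0.4928, -0.0686, 0.0134]
ee_rot: [[0.994, 0.005, -0.11], [0.11, -0.007, 0.994], [0.004, -1.0, -0.007]]
ft_force: [0.2, 0.0, 3.1]
width: 0.335
```

Emit:
servo_tool([
  {"linear": [0,-0.005,0],"twist": 0,"grip": 0.024},
  {"linear": [0,-0.015,0],"twist": 0,"grip": 0.024},
  {"linear": [0,-0.03,0],"twist": 0,"grip": 0.024},
  {"linear": [0,-0.05,0],"twist": 0,"grip": 0.024},
  {"linear": [0,-0.07,0],"twist": 0,"grip": 0.024},
  {"linear": [0,-0.09,0],"twist": 0,"grip": 0.024},
  {"linear": [0,-0.1,0],"twist": 0,"grip": 0.024},
  {"linear": [0,-0.1,0],"twist": 0,"grip": 0.024},
])

```text
time_s: 11.3
eef_pos: [0.493, -0.0679, 0.1147]
ee_rot: [[0.994, 0.008, -0.11], [0.11, -0.007, 0.994], [0.007, -1.0, -0.008]]
ft_force: [0.9, 0.0, -3.1]
width: 0.338
```

Run:
```python
from h import *
go(.6457,.0945,.11,.11)
im,de=vision.snapshot("side")
p=manip.sense()["eef_pos"]; z=p[2]-.0134
print(fit("side",de,p[:2],.016,z+.01,z+.034),fit("side",de,p[:2],.024,z,z+.006))
```

```text
linear [0.1696, 0.0046, 0.1447] twist 0.0 pos [ 0.493  -0.0679  0.1147] R [[0.994, 0.008, -0.11], [0.11, -0.007, 0.994], [0.007, -1.0, -0.008]] F [ 0.9  0.  -3.1] w 0.0315
(array([ 0.4936, -0.0689]), 259) (array([ 0.4934, -0.0665]), 108)
```

Emit:
servo_tool([
  {"linear": [0.012,0,0.01],"twist": 0,"grip": 0.024},
  {"linear": [0.032,0,0.027],"twist": 0,"grip": 0.024},
  {"linear": [0.055,0,0.047],"twist": 0,"grip": 0.024},
  {"linear": [0.08,0,0.068],"twist": 0,"grip": 0.024},
  {"linear": [0.105,0,0.09],"twist": 0,"grip": 0.024},
  {"linear": [0.13,0,0.111],"twist": 0,"grip": 0.024},
  {"linear": [0.15,0,0.128],"twist": 0,"grip": 0.024},
  {"linear": [0.163,0,0.139],"twist": 0,"grip": 0.024},
  {"linear": [0.1695,0,0.1445],"twist": 0,"grip": 0.024},
  {"linear": [0.1695,0,0.1445],"twist": 0,"grip": 0.024},
])

```text
time_s: 12.35
eef_pos: [0.6447, 0.0967, 0.1117]
ee_rot: [[0.994, 0.003, -0.113], [0.113, -0.006, 0.994], [0.003, -1.0, -0.007]]
ft_force: [0.0, 0.2, -2.2]
width: 0.339
```

Run:
```python
from h import *
go(.6457,.0945,.0254,.11)
```

```text
linear [0.0005, 0.0863, -0.0017] twist 0.003 pos [0.6447 0.0967 0.1117] R [[0.994, 0.003, -0.113], [0.113, -0.006, 0.994], [0.003, -1.0, -0.007]] F [ 0.   0.2 -2.2] w 0.0316
```

Emit:
servo_tool([
  {"linear": [0,0.012,-0.002],"twist": 0.003,"grip": 0.024},
  {"linear": [0,0.03,-0.002],"twist": 0.003,"grip": 0.024},
  {"linear": [0,0.048,-0.002],"twist": 0.003,"grip": 0.024},
  {"linear": [0,0.062,-0.002],"twist": 0.003,"grip": 0.024},
  {"linear": [0,0.072,-0.002],"twist": 0.003,"grip": 0.024},
  {"linear": [0,0.078,-0.002],"twist": 0.003,"grip": 0.024},
  {"linear": [0,0.08,-0.002],"twist": 0.003,"grip": 0.024},
  {"linear": [0,0.08,-0.002],"twist": 0.003,"grip": 0.024},
])

```text
time_s: 13.15
eef_pos: [0.6454, 0.0941, 0.0318]
ee_rot: [[0.994, 0.004, -0.11], [0.11, -0.006, 0.994], [0.003, -1.0, -0.007]]
ft_force: [0.1, 0.3, -2.5]
width: 0.338
```

Run:
```python
from h import *
go(.6457,.0945,.0254,.11)
im,de=vision.snapshot("side")
p=manip.sense()["eef_pos"]; z=p[2]-.0134
print(fit("side",de,p[:2],.016,z+.01,z+.034))
```

```text
linear [0.0003, 0.0064, 0.0004] twist -0.0 pos [0.6454 0.0941 0.0318] R [[0.994, 0.004, -0.11], [0.11, -0.006, 0.994], [0.003, -1.0, -0.007]] F [ 0.1  0.3 -2.5] w 0.0314
(array([0.6467, 0.0928]), 186)
```

Emit:
servo_tool([
  {"linear": [0,0.003,0.001],"twist": 0,"grip": 0.024},
  {"linear": [0,0.005,0.001],"twist": 0,"grip": 0.024},
  {"linear": [0,0.006,0.001],"twist": 0,"grip": 0.024},
  {"linear": [0,0.007,0.001],"twist": 0,"grip": 0.024},
  {"linear": [0,0.0075,0.001],"twist": 0,"grip": 0.024},
  {"linear": [0,0.0075,0.001],"twist": 0,"grip": 0.024},
])

```text
time_s: 13.8
eef_pos: [0.6457, 0.0952, 0.0255]
ee_rot: [[0.994, 0.005, -0.11], [0.11, -0.006, 0.994], [0.004, -1.0, -0.006]]
ft_force: [-1.4, 0.0, 3.1]
width: 0.338
```

Emit:
servo_tool([
  {"linear": [0,0,0],"twist": 0,"grip": 0.036},
  {"linear": [0,0,0],"twist": 0,"grip": 0.045},
  {"linear": [0,0,0],"twist": 0,"grip": 0.06},
  {"linear": [0,0,0],"twist": 0,"grip": 0.06},
  {"linear": [0,0,0],"twist": 0,"grip": 0.06},
  {"linear": [0,-0.02,0],"twist": 0,"grip": 0.06},
  {"linear": [0,-0.05,0],"twist": 0,"grip": 0.06},
  {"linear": [0,-0.08,0],"twist": 0,"grip": 0.06},
  {"linear": [0,-0.11,0],"twist": 0,"grip": 0.06},
  {"linear": [0,-0.11,0],"twist": 0,"grip": 0.06},
])

```text
time_s: 14.8
eef_pos: [0.6485, 0.0959, 0.1404]
ee_rot: [[0.994, 0.015, -0.11], [0.11, -0.005, 0.994], [0.014, -1.0, -0.006]]
ft_force: [1.1, 0.2, 0.2]
width: 0.647
```

Run:
```python
from h import *
go(.442,.0815,.12,.11)
im,de=vision.snapshot("side")
print(fit("side",de,(.647,.094),.016,.022,.046),fit("side",de,(.4424,.0817),.016,.006,.048))
```

```text
linear [-0.2071, 0.0175, 0.0084] twist -0.0 pos [0.6485 0.0959 0.1404] R [[0.994, 0.015, -0.11], [0.11, -0.005, 0.994], [0.014, -1.0, -0.006]] F [1.1 0.2 0.2] w 0.0602
(array([0.6464, 0.0945]), 134) (array([0.4423, 0.082 ]), 251)
```

Emit:
servo_tool([
  {"linear": [-0.03,0,0.001],"twist": 0,"grip": 0.06},
  {"linear": [-0.065,0,0.003],"twist": 0,"grip": 0.06},
  {"linear": [-0.1,0,0.004],"twist": 0,"grip": 0.06},
  {"linear": [-0.135,0.005,0.006],"twist": 0,"grip": 0.06},
  {"linear": [-0.17,0.01,0.007],"twist": 0,"grip": 0.06},
  {"linear": [-0.195,0.015,0.008],"twist": 0,"grip": 0.06},
  {"linear": [-0.207,0.018,0.008],"twist": 0,"grip": 0.06},
  {"linear": [-0.207,0.018,0.008],"twist": 0,"grip": 0.06},
  {"linear": [-0.207,0.018,0.008],"twist": 0,"grip": 0.06},
])

```text
time_s: 15.75
eef_pos: [0.4406, 0.0811, 0.1175]
ee_rot: [[0.994, 0.01, -0.11], [0.11, -0.005, 0.994], [0.009, -1.0, -0.006]]
ft_force: [0.6, -0.1, -0.3]
width: 0.646
```

Run:
```python
from h import *
go(.442,.0817,.013,.11)
```

```text
linear [0.0005, 0.1045, 0.0011] twist -0.0 pos [0.4406 0.0811 0.1175] R [[0.994, 0.01, -0.11], [0.11, -0.005, 0.994], [0.009, -1.0, -0.006]] F [ 0.6 -0.1 -0.3] w 0.0601
```

Emit:
servo_tool([
  {"linear": [0.001,0.015,0.001],"twist": 0,"grip": 0.06},
  {"linear": [0.001,0.035,0.001],"twist": 0,"grip": 0.06},
  {"linear": [0.001,0.055,0.001],"twist": 0,"grip": 0.06},
  {"linear": [0.001,0.075,0.001],"twist": 0,"grip": 0.06},
  {"linear": [0.001,0.09,0.001],"twist": 0,"grip": 0.06},
  {"linear": [0.001,0.1,0.001],"twist": 0,"grip": 0.06},
  {"linear": [0.001,0.104,0.001],"twist": 0,"grip": 0.06},
  {"linear": [0.001,0.104,0.001],"twist": 0,"grip": 0.06},
])

```text
time_s: 16.55
eef_pos: [0.4429, 0.0816, 0.0131]
ee_rot: [[0.994, 0.009, -0.109], [0.11, -0.006, 0.994], [0.009, -1.0, -0.007]]
ft_force: [-0.5, 0.8, 0.4]
width: 0.643
```

Emit:
servo_tool([
  {"linear": [0.0,0,0],"twist": 0,"grip": 0.045},
  {"linear": [0.0,0,0],"twist": 0,"grip": 0.035},
  {"linear": [0.0,0,0],"twist": 0,"grip": 0.024},
  {"linear": [0.0,0,0],"twist": 0,"grip": 0.024},
  {"linear": [0.0,0,0],"twist": 0,"grip": 0.024},
  {"linear": [0.0,0,0],"twist": 0,"grip": 0.024},
  {"linear": [0.0,0,0],"twist": 0,"grip": 0.024},
], force=30)

```text
time_s: 17.25
eef_pos: [0.4425, 0.0816, 0.0134]
ee_rot: [[0.994, 0.009, -0.109], [0.109, -0.005, 0.994], [0.008, -1.0, -0.006]]
ft_force: [-2.3, -0.3, 5.8]
width: 0.336
```

Emit:
servo_tool([
  {"linear": [0,-0.005,0],"twist": 0,"grip": 0.024},
  {"linear": [0,-0.015,0],"twist": 0,"grip": 0.024},
  {"linear": [0,-0.03,0],"twist": 0,"grip": 0.024},
  {"linear": [0,-0.05,0],"twist": 0,"grip": 0.024},
  {"linear": [0,-0.07,0],"twist": 0,"grip": 0.024},
  {"linear": [0,-0.09,0],"twist": 0,"grip": 0.024},
  {"linear": [0,-0.1,0],"twist": 0,"grip": 0.024},
  {"linear": [0,-0.1,0],"twist": 0,"grip": 0.024},
])

```text
time_s: 18.05
eef_pos: [0.4424, 0.0824, 0.1147]
ee_rot: [[0.994, 0.012, -0.11], [0.11, -0.005, 0.994], [0.011, -1.0, -0.006]]
ft_force: [1.1, 0.5, -2.6]
width: 0.337
```

Run:
```python
from h import *
go(.6625,-.0615,.11,.11)
im,de=vision.snapshot("side")
p=manip.sense()["eef_pos"]; z=p[2]-.0134
print(fit("side",de,p[:2],.016,z+.006,z+.048))
```

```text
linear [0.2029, 0.008, -0.1671] twist -0.0 pos [0.4424 0.0824 0.1147] R [[0.994, 0.012, -0.11], [0.11, -0.005, 0.994], [0.011, -1.0, -0.006]] F [ 1.1  0.5 -2.6] w 0.0313
(array([0.4427, 0.0819]), 451)
```

Emit:
servo_tool([
  {"linear": [0.014,0,-0.012],"twist": 0,"grip": 0.024},
  {"linear": [0.038,0,-0.031],"twist": 0,"grip": 0.024},
  {"linear": [0.065,0,-0.054],"twist": 0,"grip": 0.024},
  {"linear": [0.093,0.001,-0.077],"twist": 0,"grip": 0.024},
  {"linear": [0.121,0.001,-0.1],"twist": 0,"grip": 0.024},
  {"linear": [0.149,0.002,-0.123],"twist": 0,"grip": 0.024},
  {"linear": [0.175,0.003,-0.144],"twist": 0,"grip": 0.024},
  {"linear": [0.194,0.004,-0.16],"twist": 0,"grip": 0.024},
  {"linear": [0.203,0.004,-0.167],"twist": 0,"grip": 0.024},
  {"linear": [0.203,0.004,-0.167],"twist": 0,"grip": 0.024},
])

```text
time_s: 19.1
eef_pos: [0.6617, -0.0633, 0.1101]
ee_rot: [[0.994, 0.007, -0.107], [0.107, -0.006, 0.994], [0.007, -1.0, -0.007]]
ft_force: [-0.9, 1.0, -3.2]
width: 0.337
```

Run:
```python
from h import *
go(.6625,-.0615,.0334,.11)
```

```text
linear [0.0005, 0.0767, 0.0022] twist -0.002 pos [ 0.6617 -0.0633  0.1101] R [[0.994, 0.007, -0.107], [0.107, -0.006, 0.994], [0.007, -1.0, -0.007]] F [-0.9  1.  -3.2] w 0.0313
```

Emit:
servo_tool([
  {"linear": [0,0.012,0.002],"twist": -0.002,"grip": 0.024},
  {"linear": [0,0.03,0.002],"twist": -0.002,"grip": 0.024},
  {"linear": [0,0.046,0.002],"twist": -0.002,"grip": 0.024},
  {"linear": [0,0.06,0.002],"twist": -0.002,"grip": 0.024},
  {"linear": [0,0.07,0.002],"twist": -0.002,"grip": 0.024},
  {"linear": [0,0.076,0.002],"twist": -0.002,"grip": 0.024},
  {"linear": [0,0.078,0.002],"twist": -0.002,"grip": 0.024},
  {"linear": [0,0.078,0.002],"twist": -0.002,"grip": 0.024},
])

```text
time_s: 19.9
eef_pos: [0.6623, -0.0619, 0.0322]
ee_rot: [[0.994, 0.008, -0.109], [0.109, -0.006, 0.994], [0.007, -1.0, -0.007]]
ft_force: [0.3, 0.8, -4.1]
width: 0.339
```

Run:
```python
from h import *
go(.6625,-.0615,.0254,.11)
im,de=vision.snapshot("side"); cv2.imwrite("pics/s3.png",cv2.resize(im[140:290,230:430],None,fx=3.5,fy=3.5))
p=manip.sense()["eef_pos"]; z=p[2]-.0134
print(fit("side",de,p[:2],.016,z+.006,z+.048))
```

```text
linear [0.0002, 0.0068, 0.0004] twist -0.0 pos [ 0.6623 -0.0619  0.0322] R [[0.994, 0.008, -0.109], [0.109, -0.006, 0.994], [0.007, -1.0, -0.007]] F [ 0.3  0.8 -4.1] w 0.0315
(array([ 0.6638, -0.0625]), 339)
```

View pics/s3.png

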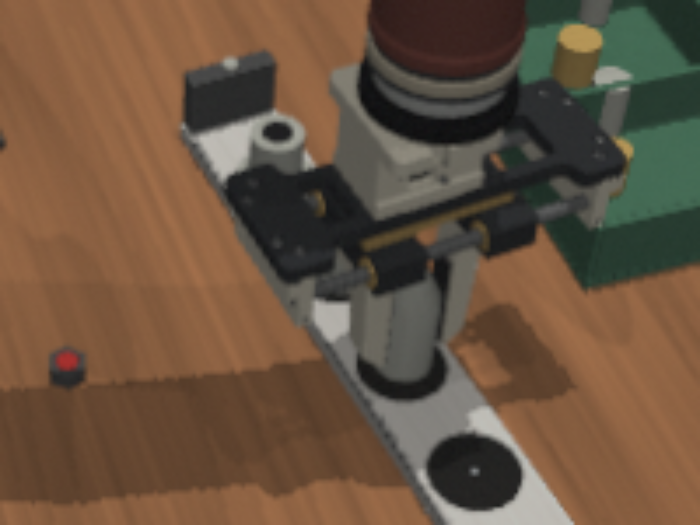

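Centre hangs just over the third seat (crop 400,370); the bush stands next to the stop (275,140).

Emit:
servo_tool([
  {"linear": [0,0.003,0.0005],"twist": 0,"grip": 0.024},
  {"linear": [0,0.005,0.0005],"twist": 0,"grip": 0.024},
  {"linear": [0,0.006,0.0005],"twist": 0,"grip": 0.024},
  {"linear": [0,0.007,0.0005],"twist": 0,"grip": 0.024},
  {"linear": [0,0.0078,0.0005],"twist": 0,"grip": 0.024},
  {"linear": [0,0.0078,0.0005],"twist": 0,"grip": 0.024},
])

```text
time_s: 20.55
eef_pos: [0.6626, -0.0615, 0.0256]
ee_rot: [[0.994, 0.009, -0.109], [0.109, -0.006, 0.994], [0.008, -1.0, -0.007]]
ft_force: [-1.0, 0.5, 1.8]
width: 0.337
```

Emit:
servo_tool([
  {"linear": [0,0,0],"twist": 0,"grip": 0.036},
  {"linear": [0,0,0],"twist": 0,"grip": 0.045},
  {"linear": [0,0,0],"twist": 0,"grip": 0.06},
  {"linear": [0,0,0],"twist": 0,"grip": 0.06},
  {"linear": [0,0,0],"twist": 0,"grip": 0.06},
  {"linear": [0,-0.025,0],"twist": 0,"grip": 0.06},
  {"linear": [0,-0.06,0],"twist": 0,"grip": 0.06},
  {"linear": [0,-0.1,0],"twist": 0,"grip": 0.06},
  {"linear": [0,-0.14,0],"twist": 0,"grip": 0.06},
  {"linear": [0,-0.14,0],"twist": 0,"grip": 0.06},
])

```text
time_s: 21.55
eef_pos: [0.6656, -0.0616, 0.1726]
ee_rot: [[0.994, 0.022, -0.109], [0.109, -0.008, 0.994], [0.021, -1.0, -0.01]]
ft_force: [1.0, -0.4, 0.1]
width: 0.646
```

Run:
```python
from h import *
go(.483,-.2635,.17,.11)
im,de=vision.snapshot("side")
print(fit("side",de,(.664,-.062),.016,.018,.060),fit("side",de,(.4836,-.2635),.012,.086,.124))
```

```text
linear [-0.2036, 0.0001, -0.1808] twist -0.0 pos [ 0.6656 -0.0616  0.1726] R [[0.994, 0.022, -0.109], [0.109, -0.008, 0.994], [0.021, -1.0, -0.01]] F [ 1.  -0.4  0.1] w 0.0601
(array([ 0.6637, -0.0615]), 264) (array([ 0.4836, -0.2636]), 222)
```

Emit:
servo_tool([
  {"linear": [-0.02,0,-0.018],"twist": 0,"grip": 0.05},
  {"linear": [-0.05,0,-0.044],"twist": 0,"grip": 0.05},
  {"linear": [-0.08,0,-0.071],"twist": 0,"grip": 0.05},
  {"linear": [-0.11,0,-0.098],"twist": 0,"grip": 0.05},
  {"linear": [-0.14,0,-0.124],"twist": 0,"grip": 0.05},
  {"linear": [-0.17,0,-0.151],"twist": 0,"grip": 0.05},
  {"linear": [-0.193,0,-0.171],"twist": 0,"grip": 0.05},
  {"linear": [-0.204,0,-0.181],"twist": 0,"grip": 0.05},
  {"linear": [-0.204,0,-0.181],"twist": 0,"grip": 0.05},
  {"linear": [-0.204,0,-0.181],"twist": 0,"grip": 0.05},
])

```text
time_s: 22.6
eef_pos: [0.4817, -0.2617, 0.1672]
ee_rot: [[0.994, 0.017, -0.111], [0.111, -0.005, 0.994], [0.016, -1.0, -0.007]]
ft_force: [0.2, -0.3, 0.4]
width: 0.538
```

Run:
```python
from h import *
go(.483,-.2635,.091,.11)
```

```text
linear [-0.0002, 0.0762, -0.0014] twist 0.001 pos [ 0.4817 -0.2617  0.1672] R [[0.994, 0.017, -0.111], [0.111, -0.005, 0.994], [0.016, -1.0, -0.007]] F [ 0.2 -0.3  0.4] w 0.0501
```

Emit:
servo_tool([
  {"linear": [0,0.01,-0.0015],"twist": 0,"grip": 0.05},
  {"linear": [0,0.02,-0.0015],"twist": 0,"grip": 0.05},
  {"linear": [0,0.035,-0.0015],"twist": 0,"grip": 0.05},
  {"linear": [0,0.05,-0.0015],"twist": 0,"grip": 0.05},
  {"linear": [0,0.062,-0.0015],"twist": 0,"grip": 0.05},
  {"linear": [0,0.071,-0.0015],"twist": 0,"grip": 0.05},
  {"linear": [0,0.075,-0.0015],"twist": 0,"grip": 0.05},
  {"linear": [0,0.075,-0.0015],"twist": 0,"grip": 0.05},
])

```text
time_s: 23.4
eef_pos: [0.483, -0.2633, 0.0916]
ee_rot: [[0.994, 0.016, -0.111], [0.111, -0.005, 0.994], [0.015, -1.0, -0.006]]
ft_force: [-0.7, 0.5, -0.0]
width: 0.541
```

Run:
```python
from h import *
go(.483,-.2635,.091,.11)
im,de=vision.snapshot("side"); cv2.imwrite("pics/s4.png",cv2.resize(im[230:410,200:400],None,fx=3.3,fy=3.3))
```

```text
linear [-0.0, 0.0006, -0.0002] twist 0.002 pos [ 0.483  -0.2633  0.0916] R [[0.994, 0.016, -0.111], [0.111, -0.005, 0.994], [0.015, -1.0, -0.006]] F [-0.7  0.5 -0. ] w 0.0503
```

View pics/s4.png

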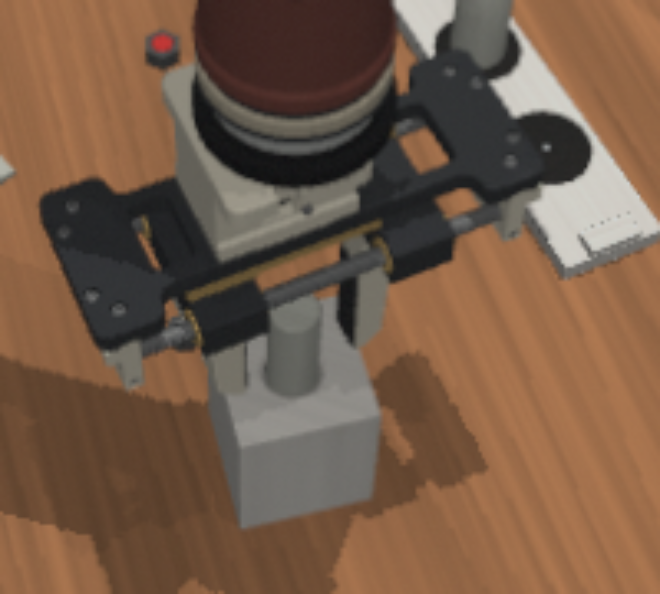

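The fingers straddle the pin (crop 293,350), clear of the block top. Closing.

Emit:
servo_tool([
  {"linear": [0.0,0,0],"twist": 0,"grip": 0.038},
  {"linear": [0.0,0,0],"twist": 0,"grip": 0.028},
  {"linear": [0.0,0,0],"twist": 0,"grip": 0.018},
  {"linear": [0.0,0,0],"twist": 0,"grip": 0.018},
  {"linear": [0.0,0,0],"twist": 0,"grip": 0.018},
  {"linear": [0.0,0,0],"twist": 0,"grip": 0.018},
  {"linear": [0.0,0,0],"twist": 0,"grip": 0.018},
], force=30)

```text
time_s: 24.15
eef_pos: [0.4831, -0.2638, 0.0925]
ee_rot: [[0.994, 0.016, -0.111], [0.111, -0.005, 0.994], [0.016, -1.0, -0.007]]
ft_force: [-0.4, -0.6, 3.7]
width: 0.247
```

Emit:
servo_tool([
  {"linear": [0,-0.003,0],"twist": 0,"grip": 0.018},
  {"linear": [0.0001,-0.008,0],"twist": 0,"grip": 0.018},
  {"linear": [0.0002,-0.014,0],"twist": 0,"grip": 0.018},
  {"linear": [0.0003,-0.02,0],"twist": 0,"grip": 0.018},
  {"linear": [0.0004,-0.026,0],"twist": 0,"grip": 0.018},
  {"linear": [0.0005,-0.032,0],"twist": 0,"grip": 0.018},
  {"linear": [0.0006,-0.037,0],"twist": 0,"grip": 0.018},
  {"linear": [0.0006,-0.04,0],"twist": 0,"grip": 0.018},
  {"linear": [0.0006,-0.04,0],"twist": 0,"grip": 0.018},
])

```text
time_s: 25.05
eef_pos: [0.4832, -0.2637, 0.133]
ee_rot: [[0.994, 0.017, -0.111], [0.111, -0.006, 0.994], [0.016, -1.0, -0.008]]
ft_force: [-1.0, 0.2, -4.3]
width: 0.25
```

Run:
```python
from h import *
go(.483,-.2637,.205,.11)
```

```text
linear [0.001, -0.072, -0.0005] twist 0.001 pos [ 0.4832 -0.2637  0.133 ] R [[0.994, 0.017, -0.111], [0.111, -0.006, 0.994], [0.016, -1.0, -0.008]] F [-1.   0.2 -4.3] w 0.0233
```

Emit:
servo_tool([
  {"linear": [0.0001,-0.005,0],"twist": 0,"grip": 0.018},
  {"linear": [0.0002,-0.013,0],"twist": 0,"grip": 0.018},
  {"linear": [0.0004,-0.023,0],"twist": 0,"grip": 0.018},
  {"linear": [0.0005,-0.033,0],"twist": 0,"grip": 0.018},
  {"linear": [0.0007,-0.043,0],"twist": 0,"grip": 0.018},
  {"linear": [0.0008,-0.053,0],"twist": 0,"grip": 0.018},
  {"linear": [0.001,-0.062,0],"twist": 0,"grip": 0.018},
  {"linear": [0.001,-0.069,0],"twist": 0,"grip": 0.018},
  {"linear": [0.001,-0.072,0],"twist": 0,"grip": 0.018},
  {"linear": [0.001,-0.072,0],"twist": 0,"grip": 0.018},
])

```text
time_s: 26.05
eef_pos: [0.4831, -0.2632, 0.2054]
ee_rot: [[0.994, 0.018, -0.111], [0.111, -0.006, 0.994], [0.017, -1.0, -0.008]]
ft_force: [0.7, -0.3, -3.8]
width: 0.252
```

Run:
```python
from h import *
go(.671,-.139,.16,.11)
im,de=vision.snapshot("side")
p=manip.sense()["eef_pos"]; z=p[2]-.0875
for a,b in((.02,.05),(.05,.08),(.1,.12)): print(fit("side",de,p[:2],.012,z+a,z+b))
```

```text
linear [0.1997, 0.048, 0.103] twist 0.001 pos [ 0.4831 -0.2632  0.2054] R [[0.994, 0.018, -0.111], [0.111, -0.006, 0.994], [0.017, -1.0, -0.008]] F [ 0.7 -0.3 -3.8] w 0.0234
(array([ 0.4844, -0.2628]), 203)
(array([ 0.4841, -0.2628]), 216)
(array([ 0.4841, -0.2639]), 304)
```

Emit:
servo_tool([
  {"linear": [0.012,0,0.006],"twist": 0,"grip": 0.018},
  {"linear": [0.032,0,0.017],"twist": 0,"grip": 0.018},
  {"linear": [0.057,0.001,0.03],"twist": 0,"grip": 0.018},
  {"linear": [0.085,0.001,0.044],"twist": 0,"grip": 0.018},
  {"linear": [0.113,0.002,0.058],"twist": 0,"grip": 0.018},
  {"linear": [0.141,0.002,0.073],"twist": 0,"grip": 0.018},
  {"linear": [0.166,0.003,0.086],"twist": 0,"grip": 0.018},
  {"linear": [0.186,0.003,0.096],"twist": 0,"grip": 0.018},
  {"linear": [0.199,0.003,0.103],"twist": 0,"grip": 0.018},
  {"linear": [0.199,0.003,0.103],"twist": 0,"grip": 0.018},
])

```text
time_s: 27.1
eef_pos: [0.6714, -0.1339, 0.2027]
ee_rot: [[0.993, 0.017, -0.117], [0.117, -0.002, 0.993], [0.017, -1.0, -0.004]]
ft_force: [-0.4, 0.2, -3.8]
width: 0.249
```

Run:
```python
from h import *
go(.671,-.139,.107,.11)
```

```text
linear [-0.0026, 0.0956, -0.0046] twist 0.007 pos [ 0.6714 -0.1339  0.2027] R [[0.993, 0.017, -0.117], [0.117, -0.002, 0.993], [0.017, -1.0, -0.004]] F [-0.4  0.2 -3.8] w 0.0231
```

Emit:
servo_tool([
  {"linear": [-0.001,0.008,-0.005],"twist": 0.007,"grip": 0.018},
  {"linear": [-0.001,0.02,-0.005],"twist": 0.007,"grip": 0.018},
  {"linear": [-0.002,0.035,-0.005],"twist": 0.007,"grip": 0.018},
  {"linear": [-0.002,0.05,-0.005],"twist": 0.007,"grip": 0.018},
  {"linear": [-0.0025,0.065,-0.005],"twist": 0.007,"grip": 0.018},
  {"linear": [-0.0025,0.079,-0.005],"twist": 0.007,"grip": 0.018},
  {"linear": [-0.0025,0.088,-0.005],"twist": 0.007,"grip": 0.018},
  {"linear": [-0.0025,0.093,-0.005],"twist": 0.007,"grip": 0.018},
  {"linear": [-0.0025,0.094,-0.005],"twist": 0.007,"grip": 0.018},
  {"linear": [-0.0025,0.094,-0.005],"twist": 0.007,"grip": 0.018},
])

```text
time_s: 28.1
eef_pos: [0.6714, -0.1395, 0.109]
ee_rot: [[0.994, 0.018, -0.109], [0.11, -0.002, 0.994], [0.017, -1.0, -0.004]]
ft_force: [0.3, -0.9, -3.6]
width: 0.252
```

Run:
```python
from h import *
go(.671,-.139,.0995,.11)
im,de=vision.snapshot("side"); cv2.imwrite("pics/s5.png",cv2.resize(im[140:320,230:430],None,fx=3.3,fy=3.3))
p=manip.sense()["eef_pos"]; z=p[2]-.0875
for a,b in((.01,.03),(.03,.05),(.05,.08),(.1,.12)): print(fit("side",de,p[:2],.012,z+a,z+b))
```

```text
linear [-0.0006, 0.0095, 0.0006] twist -0.0 pos [ 0.6714 -0.1395  0.109 ] R [[0.994, 0.018, -0.109], [0.11, -0.002, 0.994], [0.017, -1.0, -0.004]] F [ 0.3 -0.9 -3.6] w 0.0234
(array([ 0.6721, -0.1382]), 97)
(array([ 0.6719, -0.1383]), 104)
(array([ 0.6719, -0.1385]), 146)
(array([ 0.6728, -0.141 ]), 166)
```

View pics/s5.png

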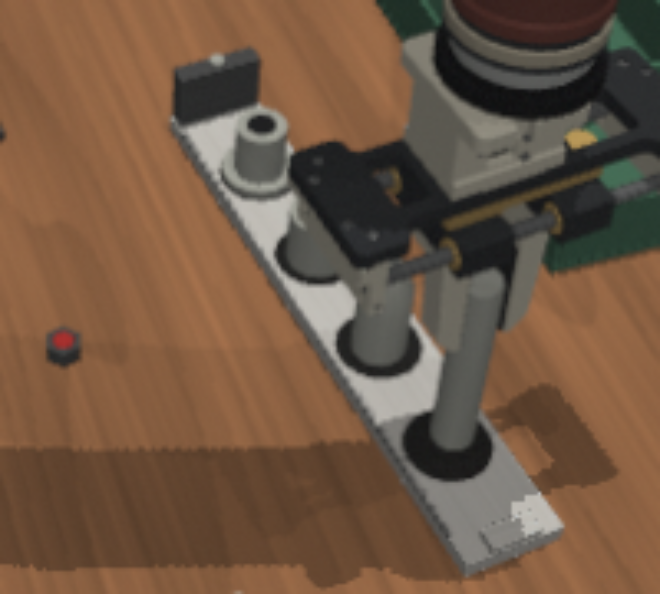

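Pin is vertical over the last seat (crop 450,440); bush, spacer and centre stand on the first three.

Emit:
servo_tool([
  {"linear": [-0.0003,0.002,0],"twist": 0,"grip": 0.018},
  {"linear": [-0.0003,0.004,0],"twist": 0,"grip": 0.018},
  {"linear": [-0.0003,0.006,0],"twist": 0,"grip": 0.018},
  {"linear": [-0.0003,0.0075,0],"twist": 0,"grip": 0.018},
  {"linear": [-0.0003,0.0085,0],"twist": 0,"grip": 0.018},
  {"linear": [-0.0003,0.0093,0],"twist": 0,"grip": 0.018},
  {"linear": [-0.0003,0.0097,0],"twist": 0,"grip": 0.018},
  {"linear": [-0.0003,0.0097,0],"twist": 0,"grip": 0.018},
])

```text
time_s: 28.95
eef_pos: [0.6715, -0.1396, 0.0998]
ee_rot: [[0.994, 0.018, -0.11], [0.11, -0.003, 0.994], [0.018, -1.0, -0.005]]
ft_force: [-0.3, 0.7, -2.7]
width: 0.255
```

Emit:
servo_tool([
  {"linear": [0,0.0008,0],"twist": 0,"grip": 0.018},
  {"linear": [0,0.0014,0],"twist": 0,"grip": 0.018},
  {"linear": [0,0.0014,0],"twist": 0,"grip": 0.018},
])

```text
time_s: 29.25
eef_pos: [0.6717, -0.1398, 0.0997]
ee_rot: [[0.994, 0.019, -0.109], [0.11, -0.003, 0.994], [0.019, -1.0, -0.005]]
ft_force: [-2.6, 0.7, 4.5]
width: 0.257
```

Emit:
servo_tool([
  {"linear": [0,0,0],"twist": 0,"grip": 0.027},
  {"linear": [0,0,0],"twist": 0,"grip": 0.032},
  {"linear": [0,0,0],"twist": 0,"grip": 0.04},
  {"linear": [0,0,0],"twist": 0,"grip": 0.055},
  {"linear": [0,0,0],"twist": 0,"grip": 0.055},
  {"linear": [0,0,0],"twist": 0,"grip": 0.055},
])

```text
time_s: 29.85
eef_pos: [0.6718, -0.1398, 0.0995]
ee_rot: [[0.994, 0.019, -0.109], [0.109, -0.003, 0.994], [0.019, -1.0, -0.005]]
ft_force: [0.8, 0.3, -0.0]
width: 0.583
```

Emit:
servo_tool([
  {"linear": [0.0002,-0.01,0],"twist": 0,"grip": 0.055},
  {"linear": [0.0006,-0.03,0],"twist": 0,"grip": 0.055},
  {"linear": [0.001,-0.055,0],"twist": 0,"grip": 0.055},
  {"linear": [0.0015,-0.08,0],"twist": 0,"grip": 0.055},
  {"linear": [0.002,-0.1,0],"twist": 0,"grip": 0.055},
  {"linear": [0.002,-0.11,0],"twist": 0,"grip": 0.055},
  {"linear": [0.002,-0.11,0],"twist": 0,"grip": 0.055},
])

```text
time_s: 30.55
eef_pos: [0.6725, -0.1396, 0.2117]
ee_rot: [[0.994, 0.023, -0.109], [0.11, -0.004, 0.994], [0.022, -1.0, -0.006]]
ft_force: [0.9, -0.1, -0.0]
width: 0.591
```

Emit:
servo_tool([
  {"linear": [-0.03,0,0],"twist": 0,"grip": 0.055},
  {"linear": [-0.06,0,0],"twist": 0,"grip": 0.055},
  {"linear": [-0.1,0,0],"twist": 0,"grip": 0.055},
  {"linear": [-0.14,0,0],"twist": 0,"grip": 0.055},
  {"linear": [-0.17,0,0],"twist": 0,"grip": 0.055},
  {"linear": [-0.18,0,0],"twist": 0,"grip": 0.055},
  {"linear": [-0.18,0,0],"twist": 0,"grip": 0.055},
])

```text
time_s: 31.25
eef_pos: [0.4926, -0.1594, 0.2073]
ee_rot: [[0.994, 0.022, -0.108], [0.108, -0.003, 0.994], [0.021, -1.0, -0.005]]
ft_force: [-0.3, 0.1, 0.5]
width: 0.591
```

Run:
```python
from h import *
s=manip.sense(); print(s["time_s"],np.round(s["eef_pos"],3))
for n in("side","top"):
    im,de=vision.snapshot(n)
    cv2.imwrite(f"pics/f_{n}.png",cv2.resize(im[140:320,230:430] if n=="side" else im[110:230,180:400],None,fx=3.3,fy=3.3))
    for nm,xy,r,a,b in(("bush",(.6455,.0945),.016,.022,.046),("spacer",(.654,.016),.011,.054,.068),("spacerLow",(.654,.016),.019,.016,.046),("centre",(.6625,-.0615),.016,.018,.06),("pinlow",(.671,-.1385),.012,.02,.06),("pinhigh",(.671,-.1385),.012,.09,.13)):
        print(n,nm,*fit(n,de,xy,r,a,b))
```

```text
31.25 [ 0.493 -0.159  0.207]
side bush None 0
side spacer [0.6559 0.016 ] 61
side spacerLow [0.6558 0.016 ] 205
side centre [ 0.6637 -0.0615] 264
side pinlow [ 0.6726 -0.1381] 196
side pinhigh [ 0.6724 -0.1384] 211
top bush [0.645  0.0955] 44
top spacer [0.6537 0.0169] 23
top spacerLow [0.6545 0.0168] 70
top centre [ 0.6622 -0.0605] 67
top pinlow [ 0.6721 -0.139 ] 56
top pinhigh [ 0.6721 -0.1391] 60
```

View pics/f_side.png

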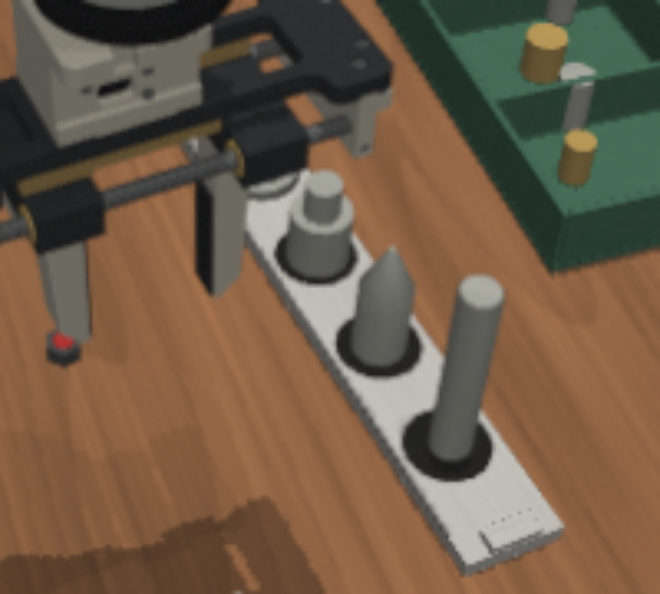

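View pics/f_top.png

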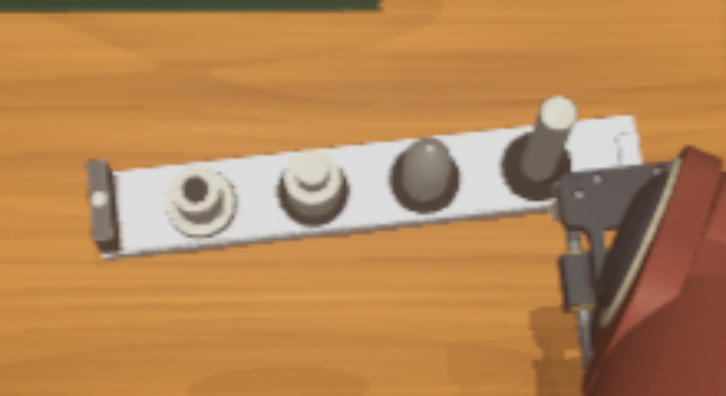

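All four parts stand upright and centred to within about 2 mm. In the top crop they run, from the stop, bush (200,205), spacer (315,185), centre (425,175) and pin (540,160). The gripper is clear of them.

```bash
python3 -c "
from h import *
print(manip.hand_in())"
```

```text
the job is handed in; nothing more can be done
None
```

All four parts are on the rail in order of height, and the job is handed in. From the stop outward they are bush, spacer, centre and pin. The pin was lifted straight up out of its block. All four are released and the gripper is clear of them. The arm finished at about 31 s of the 109 s allowed.

**Final checks:** the last pictures from both cameras gave positions for every part except the bush, which only the top camera could fit in the final view because the gripper hid it from the side. An earlier side view, after the gripper had let go, put it at the same spot. The fitted part centres are within about 2 mm of the seat centres, and the spacer and pin measure vertical.

**Disagreements:**
- The two cameras differ by 1–2 mm, which is within the calibration error.
- The trained networks gave a few false hits (seats reported as pin and block, bush as centre, stop as seat), which I discarded after looking at the pictures.
- The tool leaned about 1° by the end. The pin still measured upright after release.

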